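# Load and locate a vial carton at the code reader

## Robot

A 7-joint arm with a two-finger parallel gripper is mounted at the origin on a cart in front of the work surface, level with it; the furniture and walls round the work are solid. World frame = base frame: x ahead of the robot, y to its left, z up, the work surface at z = 0. Lengths are in m, angles in rad, forces in N, time in s.
With the tool pointing down it reaches from about 0.35 to 0.9 m from the base axis. Payload 8.1 kg.
Tool frame: the origin (TCP) lies midway between the tips of the shut fingers; the grasp point (between the pads) lies 19 mm behind it; z points along the fingers, y is the line along which they close (so a half turn about z gives the same grasp; the last joint's range is limited). The gripper opens to 85 mm and grips with 20 to 120 N. Pads are 22 mm wide; open, the fingers measure 114 mm over their backs; the gripper's body (76 mm by 85 mm) begins 54 mm behind the grasp point. The pads swing forward as they close: fully open they stand 13 mm farther back than shut.
Start: joints at [-0.103, 0.434, 0.025, 1.573, -0.012, 1.134, -0.075], TCP at [0.625, -0, 0.194] pointing down, gripper open.
Joint ranges: [-2.62, 2.62], [-0.44, 2.09], [-1.27, 1.32], [0.08, 2.57], [-1.32, 4.46], [0.12, 2], [-2.74, 2.74]. Speed limits (rad/s): [2.22, 2.22, 3.01, 3.01, 3.14, 3.14, 3.14].

## Interface

Orientations are given as a unit quaternion [x, y, z, w].
In Python, from cell import env, optics, order gives the robot as it stands.
- The arm moves only by the shell command python3 -m crank 'ROWS' [FORCE]. ROWS is JSON, a list of rows, each a list of 7 numbers: the opening, from 0 (shut) to 1 (fully open), then the shift along the tool's x, y, z in m, then the turn, a rotation vector about the tool's x, y, z in rad. In form: [[jaw, tx, ty, tz, ax, ay, az], ...]. A call has 1 to 20 rows; each row shifts and turns the commanded pose from where the row before left it, along the tool's axes as they then stand; what a row does not reach is not made up. A row lasts 1/12 s, in which the tool goes at most 41.7 mm and 7.16 degrees, less where a joint would pass 70% of its speed; a pose out of reach is approached as far as the arm can. A call with a gripper value outside its range is refused whole. The fingers move at their own pace and stop on an object; FORCE is the grip in N (left out, the last holds). Time passes only in rows, so rows that do not move let the fingers close. It gives the time, the measured TCP pose, the force, the opening and the grip force at its end, in the units of the state.
- env.state(): the state, without advancing time (a new reading comes with each control period).
- optics.snapshot(name): name is "scene" or "side" or "wrist"; returns the picture (384x512x3 uint8, red, green, blue); there is no depth.
- optics.calibration(name): a dict with "fx", "fy", "cx", "cy" (pixels), "k1" (the pictures are not rectified: a ray, as slopes to the right and down, at radius r is drawn at 1 + k1 r^2 times it, then the intrinsics apply), "origin" and "rotation" of the camera in the world. Camera axes: x right, y down, z forward; pixel columns grow to the right and rows downward; lengths in m; the calibration is good to about 2 mm. A picture is of the moment at which its call begins: read the wrist's pose just before it. calibration takes no time and is no camera call; for the wrist camera it gives the pose at the moment of the call.
- order.hand_in(): hands the job in; it is judged then, once.
The state is a dict: "clock": time; "q": joint angles; "joint_velocities": joint speeds; "effort": joint torques, N m; "position": TCP position; "eef_rot": TCP orientation; "wrist_force": force on the tool from outside, world axes, zero at the start; "wrist_torque": the same for the moment, N m; "gripper_width": finger opening in m; "gripper_force": force on a finger pad.
Only numpy, scipy, OpenCV 4.12 (cv2) and the standard library are available. Lean on these libraries where they do the work, as an engineer would, in place of code of your own. Each camera call takes 0.05 s, during which the arm holds its last target. There are 200 camera calls.

## Task

The carton of ten vials nearest the code-reading station is to be read there. Keeping it upright, set it flat in the pocket of the grey carrier, and slide the carrier along the station's base plate, without lifting it off, until its far long edge lies on both dowels and its left end on the end stop; only when it is fully home, push the lock bolt all the way into the carrier's notch. Do not knock over or shift the spray bottle and the two blue-capped bottles near by.

Things in the scene. Friction and masses are not known exactly. Their poses are not given: they have to be found in the camera images.
- station: Fixed station, aluminium base plate 245 x 385 x 10 mm (its x -110 to +135 mm, y -255 to +130 mm). Origin on the table, exactly under the carrier's centre when the carrier is home; x away from the robot, y to its left. Black code reader, top 58 mm above the table, at x 82 to 130, y -30 to 30 mm; bolt guide at x 19 to 53, y -225 to -175 mm, top 27 mm above the table.
- dowel_r (a point): Axis of the right dowel where it meets the carrier, 17 mm above the table: an upright steel pin 12 mm in diameter, its top 34 mm above the table, at x = +61, y = -48 mm of the station. The carrier's far long edge rests on both dowels when home.
- dowel_l (a point): The same for the left dowel, at x = +61, y = +48 mm of the station.
- stop_face (a point): Face of the round end-stop button that the carrier's left end meets when home: 18 mm above the table, at x = 0, y = +95 mm of the station. The steel stop block behind it is 32 mm wide, its top 32 mm above the table.
- carrier_mid (a point): Centre, half-way up, of the loose carrier: grey plate with steel jaws at its right end, 110 (its x) x 190 (its y) x 14 mm, 0.32 kg, sliding easily (friction 0.2) on the base plate (this point 17 mm above the table). It starts askew, 12 to 35 mm short of home. Home: axes parallel to the station's, this point at its x = 0, y = 0.
- pocket (a point): Centre of the floor of the pocket in the carrier's top, 16 mm above the table: pocket 63 (x) x 139 mm (y), 8 mm deep, at x = +8, y = +8 mm of carrier_mid; axes as the carrier's.
- notch (a point): Middle of the mouth of the bolt's notch in the carrier's right (-y) end, between the steel jaws: 21 mm wide, 14 mm deep, at x = +36, y = -95 mm of carrier_mid.
- carton_mid (a point): Middle of the loose carton of ten vials (open white carton, pink caps up), 20 mm above its underside: 57 (its x) x 133 mm (its y), walls 40 mm high, 48 mm over the caps, about 0.28 kg. It stands alone on the papers left of the station (a second such carton, at the far left end of the table, is not meant) and may go into the pocket either way round.
- bolt (a joint): Lock bolt, a flat steel bar 16 mm wide sliding along the station's y on the right of the carrier: 0 = fully in (nose in the carrier's notch), 0.052 m = fully drawn back to the right. It starts drawn back, slides with about 1.2 N of friction and stays where it is left. It enters the notch only when the two are lined up to about 2 mm.
- bolt_knob (a point): Middle of the upright black knob on the bolt, 44 mm above the table; 16 mm in diameter, 26 mm tall, top 56 mm above the table. It moves along the station's y at x = +36 mm, from y = -165 mm (drawn back) to y = -113 mm (fully in).
- spray_bottle: Bystander: small spray bottle, 35 mm diameter, 120 mm tall, standing beyond the gap between the station and the carton. Origin at the centre of its underside.
- diluent_1: Bystander: small bottle with a blue cap, 33 mm diameter, 58 mm tall, standing behind the carton (not the pair at the far left). Origin at the centre of its underside.
- diluent_2: Bystander: the second such bottle, beside the first. Origin at the centre of its underside.

How it is judged:
On the way:
1. the carrier lies on both dowels and on the end stop while the bolt is still drawn back by more than 20 mm (x of carrier_mid in the frame of station above -0.002 m and y of carrier_mid in the frame of station above -0.002 m and angle between the x axis of carrier_mid and the x axis of station, either way round below 0.02 rad and value of joint bolt above 0.02 m), for 0.2 s.
At the end, for the whole second after the job is handed in: Carrier flat on the base plate, within 2 mm of both dowels and the end stop, square within 0.02 rad; bolt within 4 mm of fully in; carton flat on the pocket floor (2 mm in height, 0.03 rad of tilt, 5 mm of the pocket's centre in x and y); both at rest (x of carrier_mid in the frame of station above -0.002 m and y of carrier_mid in the frame of station above -0.002 m and z of carrier_mid in the frame of station below 0.0185 m and angle between the x axis of carrier_mid and the x axis of station, either way round below 0.02 rad and value of joint bolt below 0.004 m and z of carton_mid in the frame of carrier_mid between 0.016 and 0.021 m and x of carton_mid in the frame of carrier_mid between 0.003 and 0.013 m and y of carton_mid in the frame of carrier_mid between 0.003 and 0.013 m and angle between carton_mid's own z axis and vertical below 0.03 rad and linear speed of each of carrier, carton below 0.01 m/s); the robot touches nothing.
It fails at once if the carrier is lifted off the base plate by more than 10 mm (z of carrier_mid in the frame of station above 0.027 m).
It fails at once if the carton is tipped by more than 30 degrees (angle between carton_mid's own z axis and vertical above 0.52 rad).
It fails at once if a bottle is moved by more than 30 mm or knocked over (distance of any of spray_bottle, diluent_1, diluent_2 from where it was at the start of the episode above 0.03 m or angle between any of spray_bottle, diluent_1, diluent_2's own z axis and vertical above 0.5 rad).
It also fails if it takes over 69 s, if anything falls off the work surface, if the arm or the gripper's body presses on something with over 40 N, if the wrist force passes 120 N, or if a joint passes its speed limit or range.

## Working session

There is one attempt and no reset: what is moved stays moved. The work goes in short steps, Python scripts to look and compute and a shell command to move; the robot and the scene stay as the last step left them, time stands still between calls to the robot, and variables do not carry over. Pictures are saved under pics/ and viewed, at most 10 in all, crops included, and the job is handed in when it is done.

```bash
ls; mkdir -p pics; python3 - <<'E'
from cell import env,optics
import cv2
s=env.state();print(s['clock'],s['position'],s['eef_rot'],s['gripper_width'])
for n in ['scene','side','wrist']:
    c=optics.calibration(n);print(n,c)
    im=optics.snapshot(n);cv2.imwrite(f'pics/{n}0.png',cv2.cvtColor(im,cv2.COLOR_RGB2BGR))
a=cv2.imread('pics/scene0.png');cv2.imwrite('pics/scene0b.png',cv2.resize(a,(800,600),interpolation=cv2.INTER_CUBIC))
E
```

```text
pics
0.0 [ 6.24426913e-01 -6.25884723e-05  1.93645426e-01] [ 7.07132445e-01  7.07080686e-01 -5.96901461e-04 -5.03427284e-04] 0.08566538222217832
scene {'fx': 395.03777277743427, 'fy': 395.03777277743427, 'cx': 248.61471543353332, 'cy': 193.79726998294595, 'k1': -0.10636140662040396, 'origin': array([ 0.21354664, -0.44794557,  0.67965728]), 'rotation': array([ 0.87851311, -0.27313596,  0.12181385, -0.37252228])}
side {'fx': 476.51450632237976, 'fy': 476.51450632237976, 'cx': 260.28664763304096, 'cy': 196.37939265932872, 'k1': -0.04018110747761416, 'origin': array([0.64737917, 0.85586921, 0.83679042]), 'rotation': array([ 0.05161124,  0.92118062, -0.38529036, -0.01771659])}
wrist {'fx': 270.7937958026957, 'fy': 270.7937958026957, 'cx': 254.40803896631436, 'cy': 189.88074500218346, 'k1': 0.0051571896323883565, 'origin': array([0.62500257, 0.07212082, 0.37351606]), 'rotation': array([ 9.89689313e-01, -3.45665102e-04, -6.74857594e-04,  1.43228796e-01])}
```

View pics/scene0b.png

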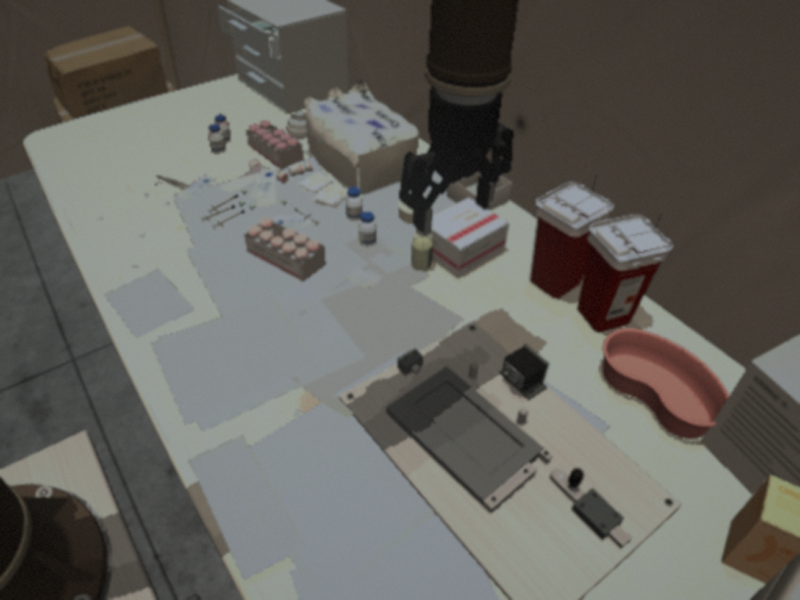

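View pics/wrist0.png

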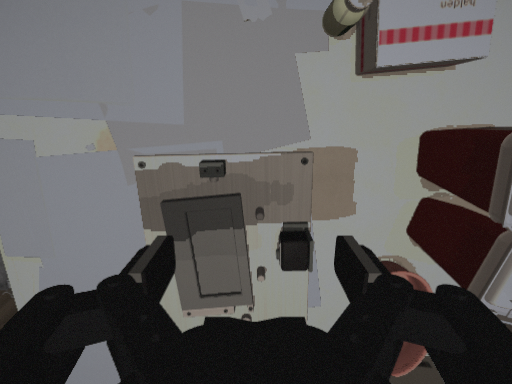

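The scene picture shows the meant carton at about (285,247) in the enlarged view, with the spray bottle at (422,250) and the blue caps at (354,195) and (367,225). In the wrist picture the base plate's far-left corners are at (135,155) and (313,151), and the carrier corners at (163,202), (242,194), (254,306) and (180,315).

```bash
cat > h.py <<'E'
import numpy as np,cv2
from scipy.spatial.transform import Rotation as R
from cell import env,optics
def cal(n):
    c=optics.calibration(n);K=np.array([[c['fx'],0,c['cx']],[0,c['fy'],c['cy']],[0,0,1.]])
    return K,np.array([c['k1'],0,0,0,0]),c['origin'],R.from_quat(c['rotation']).as_matrix()
def px2w(cc,uv,z):
    K,d,o,M=cc
    p=cv2.undistortPoints(np.array(uv,float).reshape(-1,1,2),K,d,None,None,None).reshape(-1,2)
    r=np.c_[p,np.ones(len(p))]@M.T
    t=(np.broadcast_to(z,len(p))-o[2])/r[:,2]
    return o+r*t[:,None]
def w2px(cc,P):
    K,d,o,M=cc
    p=(np.atleast_2d(P)-o)@M
    return cv2.projectPoints(p,np.zeros(3),np.zeros(3),K,d)[0].reshape(-1,2)
def snap(n,f,crop=None,s=1):
    im=cv2.cvtColor(optics.snapshot(n),cv2.COLOR_RGB2BGR)
    if crop:
        a,b,c,d=crop;im=im[b:d,a:c]
    cv2.imwrite(f,cv2.resize(im,None,fx=s,fy=s,interpolation=cv2.INTER_CUBIC))
E
python3 - <<'E'
from h import *
np.set_printoptions(precision=4,suppress=True)
w=cal('wrist');s=cal('scene')
print('plate corners',px2w(w,[(135,155),(313,151)],.010))
print('carrier',px2w(w,[(163,202),(242,194),(254,306),(180,315)],.024))
print('dowels top',px2w(w,[(259,210),(261,268)],.034))
print('knob',px2w(s,np.array([(575,474)])*.64,.05), 'dowels', px2w(s,np.array([(473,366),(522,412)])*.64,.034))
print('carton top',px2w(s,np.array([(247,232),(272,219),(325,247),(303,264)])*.64,.048))
print('bott',px2w(s,np.array([(354,190),(367,217)])*.64,.058),px2w(s,np.array([(422,262)])*.64,.0))
im=cv2.imread('pics/scene0.png')[110:190,140:300]
cv2.imwrite('pics/a.png',cv2.resize(im,(800,400),interpolation=cv2.INTER_CUBIC))
E
```

```text
plate corners [[0.4637 0.0138 0.01  ]
 [0.7033 0.019  0.01  ]]
carrier [[ 0.4999 -0.0484  0.024 ]
 [ 0.6078 -0.037   0.024 ]
 [ 0.6238 -0.2177  0.024 ]
 [ 0.5086 -0.2343  0.024 ]]
dowels top [[ 0.6307 -0.0563  0.034 ]
 [ 0.6339 -0.1447  0.034 ]]
knob [[ 0.6086 -0.2715  0.05  ]] dowels [[ 0.6272 -0.0677  0.034 ]
 [ 0.6291 -0.1632  0.034 ]]
carton top [[0.4953 0.3634 0.048 ]
 [0.5471 0.3726 0.048 ]
 [0.5836 0.2542 0.048 ]
 [0.533  0.2368 0.048 ]]
bott [[0.7043 0.3555 0.058 ]
 [0.6783 0.2734 0.058 ]] [[0.7281 0.1794 0.    ]]
```

View pics/side0.png

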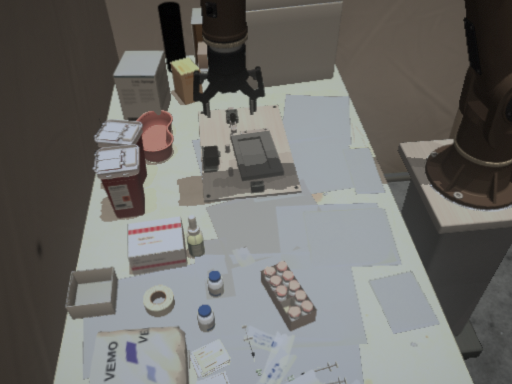

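The side picture shows the carton at about (287,293) with bottles beside it at (205,315), (215,280) and (195,235). This agrees with the scene estimate of carton centre (0.54, 0.307) and yaw about 0.28. I'll move the arm nearer for a closer wrist view.

```bash
python3 -m crank '[[1,0.028,-0.014,0,0,0,0],[1,0.028,-0.014,0,0,0,0],[1,0.028,-0.014,0,0,0,0],[1,0.028,-0.014,0,0,0,0],[1,0.028,-0.014,0,0,0,0],[1,0.028,-0.014,0,0,0,0],[1,0,0,0,0,0,0],[1,0,0,0,0,0,0]]' 40; python3 - <<'E'
from h import *
np.save('w1.npy',np.array(cal('wrist'),dtype=object),allow_pickle=True)
snap('wrist','pics/w1.png',s=1.56)
E
```

```text
clock: 0.82
position: [0.5399, 0.1702, 0.1943]
eef_rot: [0.706, 0.709, -0.0, -0.0]
wrist_force: [0.7, -0.4, 0.9]
gripper_width: 0.0857
gripper_force: 0.0
```

View pics/w1.png

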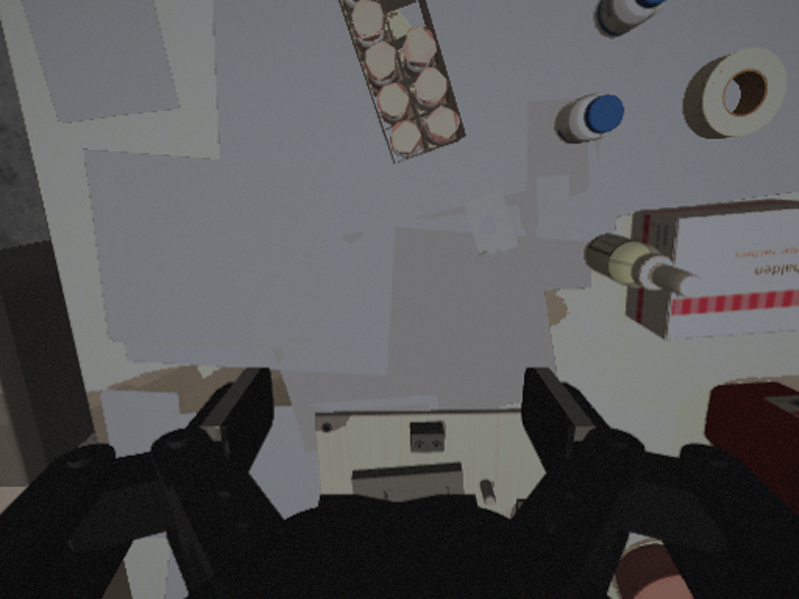

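The carton's near end has top corners at (395,163) and (465,137), and its sides run up to about (343,2) and (428,0). The plate's left edge corner is at (316,412).

```bash
python3 - <<'E'
from h import *
np.set_printoptions(precision=4,suppress=True)
w=cal('wrist')
P=px2w(w,np.array([(395,163),(465,137),(343,2),(428,0)])/1.56,.04)
print(P)
d1=P[2]-P[0];d2=P[3]-P[1];e=P[1]-P[0]
print(np.arctan2(-d1[0],d1[1]),np.arctan2(-d2[0],d2[1]),np.arctan2(e[1],e[0]),np.linalg.norm(e))
y=(d1/np.linalg.norm(d1)+d2/np.linalg.norm(d2));y/=np.linalg.norm(y)
print('centre',(P[0]+P[1])/2+y*.0665)
Q=px2w(w,np.array([(316,412),(520,411)])/1.56,.01);print(Q)
print(px2w(w,np.array([(604,112)])/1.56,.058))
E
```

```text
[[0.5395 0.2464 0.04  ]
 [0.5914 0.2648 0.04  ]
 [0.5041 0.351  0.04  ]
 [0.5621 0.3522 0.04  ]]
0.32645591097947635 0.3238690700156074 0.3404078511561322 0.05507284100620661
centre [0.5442 0.3186 0.04  ]
[[0.462  0.0147 0.01  ]
 [0.6613 0.0159 0.01  ]]
[[0.6838 0.2796 0.058 ]]
```

```bash
python3 -m crank '[[1,0.037,0.001,0,0,0,0],[1,0.037,0.001,0,0,0,0],[1,0.037,0.001,0,0,0,0],[1,0.037,0.001,0,0,0,0],[1,0,0,0.02,0,0,-0.11],[1,0,0,0.02,0,0,-0.108],[1,0,0,0.02,0,0,-0.108],[1,0,0,0.03,0,0,0],[1,0,0,0.03,0,0,0],[1,0,0,0.02,0,0,0],[1,0,0,0.02,0,0,0],[1,0,0,0.02,0,0,0],[1,0,0,0,0,0,0]]' 40; python3 - <<'E'
from h import *
snap('side','pics/s2.png',crop=(190,200,390,350),s=4)
E
```

```text
clock: 1.95
position: [0.5438, 0.3124, 0.0102]
eef_rot: [0.584, 0.812, -0.003, -0.001]
wrist_force: [-1.5, -0.7, -0.1]
gripper_width: 0.0853
gripper_force: 0.0
```

View pics/s2.png

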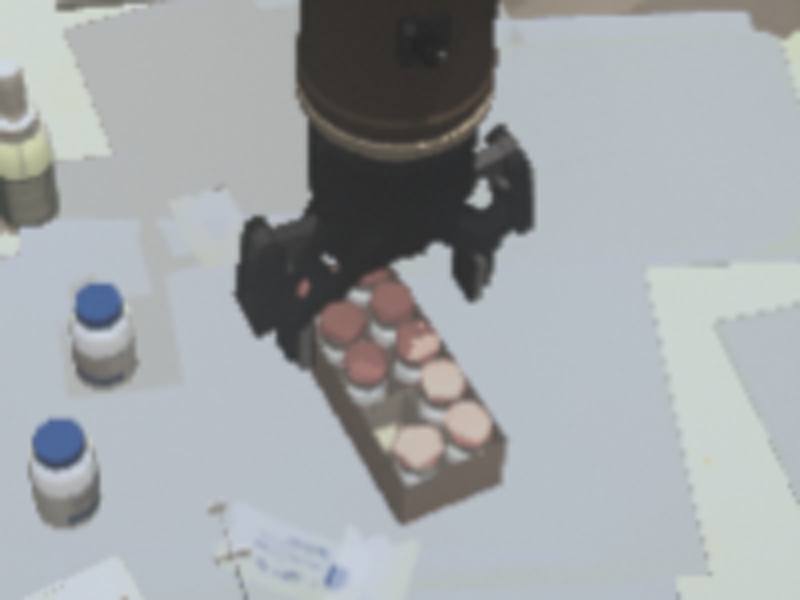

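The fingers straddle the carton. Its +y end has bottom corners at (403,523) and (500,485) in the crop, and a top right corner at (506,437). I'll check the centre along its length, then close.

```bash
python3 - <<'E'
from h import *
np.set_printoptions(precision=4,suppress=True)
w=cal('side')
P=px2w(w,np.array([(403,523),(500,485),(397,478),(506,437)])/4+[190,200],[0,0,.04,.04]);print(P)
y=np.array([-np.sin(.325),np.cos(.325),0])
s=env.state()['position']
print('centre bot',(P[0]+P[1])/2-y*.0665,'top',(P[2]+P[3])/2-y*.0665,'along rel TCP',[((P[i]+P[i+1])/2-y*.0665-s)@y for i in(0,2)])
E
python3 -m crank '[[1,0,0,-0.004,0,0,0],[0,0,0,0,0,0,0],[0,0,0,0,0,0,0],[0,0,0,0,0,0,0],[0,0,0,0,0,0,0],[0,0,0,0,0,0,0],[0,0,0,0,0,0,0],[0,0,0,0,0,0,0],[0,0,0,0,0,0,0]]' 40
```

```text
[[0.5427 0.3899 0.    ]
 [0.4918 0.3747 0.    ]
 [0.5469 0.3884 0.04  ]
 [0.4915 0.3723 0.04  ]]
centre bot [0.5385 0.3192 0.    ] top [0.5404 0.3173 0.04  ] along rel TCP [np.float64(0.00756511343343693), np.float64(0.005146751702451215)]
clock: 2.75
position: [0.545, 0.316, 0.0184]
eef_rot: [0.583, 0.812, -0.0, -0.0]
wrist_force: [0.2, 0.7, 0.6]
gripper_width: -0.0002
gripper_force: 0.0
```

```bash
python3 - <<'E'
from h import *
snap('side','pics/s3.png',crop=(190,200,390,350),s=4)
E
```

```text
(no output)
```

View pics/s3.png

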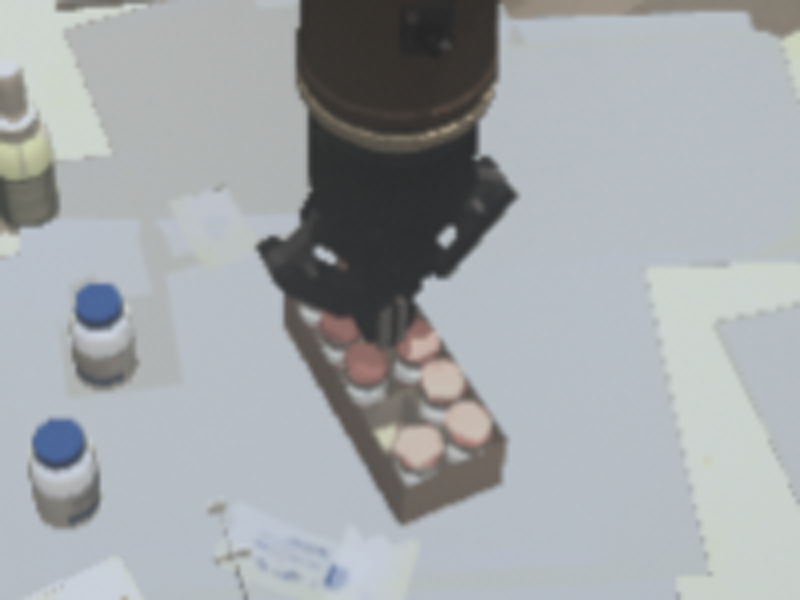

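The carton hasn't moved, but the fingers shut to nothing and appear to be above the caps. I'll check the reported TCP height against the picture.

```bash
python3 - <<'E'
from h import *
np.set_printoptions(precision=4,suppress=True)
w=cal('side');s=env.state();print({k:s[k] for k in('position','q','gripper_width','wrist_force')})
p=s['position']
for z in(.0184,.04,.06,.08):print(z,(w2px(w,[p[0],p[1],z])-[190,200])*4)
for n in('side','scene','wrist'): c=optics.calibration(n);print(n,c['origin'],c['rotation'])
snap('scene','pics/s4.png',crop=(130,80,330,230),s=4)
E
```

```text
{'position': array([0.545 , 0.316 , 0.0184]), 'q': array([-0.5225,  0.6302, -0.1307,  1.7257,  0.1081,  0.7928, -0.3783]), 'gripper_width': -0.00013039269808549483, 'wrist_force': array([ 0.1721,  0.5349, -0.0658])}
0.0184 [[377.6517 374.8116]]
0.04 [[378.9053 350.3008]]
0.06 [[380.1016 326.883 ]]
0.08 [[381.3334 302.7379]]
side [0.6474 0.8559 0.8368] [ 0.0516  0.9212 -0.3853 -0.0177]
scene [ 0.2135 -0.4479  0.6797] [ 0.8785 -0.2731  0.1218 -0.3725]
wrist [0.5223 0.3844 0.1982] [0.9766 0.1602 0.023  0.1413]
```

View pics/s4.png

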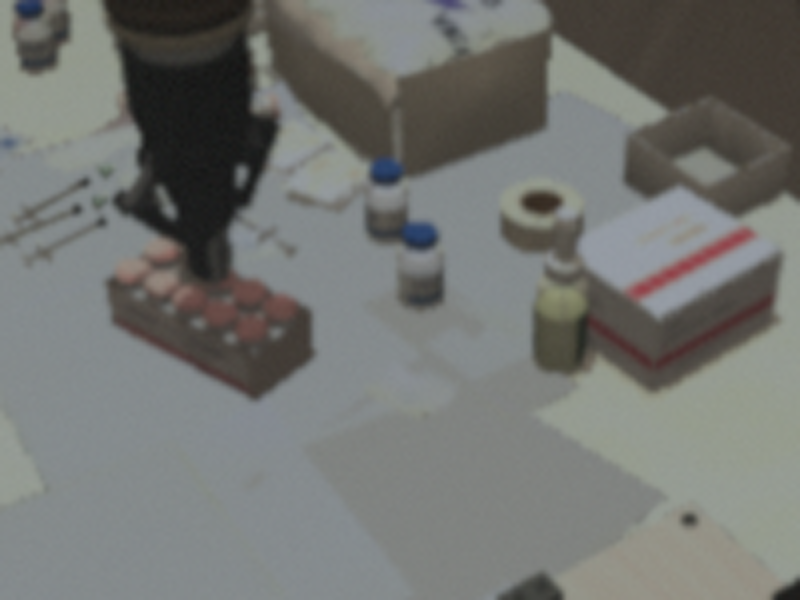

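```bash
python3 - <<'E'
from h import *
np.set_printoptions(precision=4,suppress=True)
w=cal('scene');s=env.state();p=s['position']
for z in(.0184,.04,.06,.08):print(z,(w2px(w,[p[0],p[1],z])-[130,80])*4)
y=np.array([-np.sin(.325),np.cos(.325),0]);x=np.array([y[1],-y[0],0])
C=np.array([.5415,.318,0])
for z in(0,.04): print(z,(w2px(w,[C+a*.0285*x+b*.0665*y+[0,0,z] for a,b in((1,1),(1,-1),(-1,-1),(-1,1))])-[130,80])*4)
snap('wrist','pics/w4.png',s=1.5)
E
python3 -m crank '[[1,0,0,0,0,0,0],[1,0,0,0,0,0,0],[1,0,0,0,0,0,0],[1,0,0,0,0,0,0],[1,0,0,0,0,0,0],[1,0,0,0,0,0,0]]'
```

```text
0.0184 [[217.3404 319.562 ]]
0.04 [[214.0605 293.8667]]
0.06 [[210.9542 269.4299]]
0.08 [[207.7798 244.352 ]]
0 [[173.1898 283.8688]
 [316.7852 357.9779]
 [258.8588 403.7964]
 [114.3274 324.9173]]
0.04 [[166.3415 237.4981]
 [313.2362 310.7455]
 [253.5611 356.2478]
 [105.7205 278.1514]]
clock: 3.4
position: [0.5451, 0.316, 0.0184]
eef_rot: [0.583, 0.812, 0.0, 0.0]
wrist_force: [-0.2, 0.0, 0.0]
gripper_width: 0.0721
gripper_force: 0.0
```

View pics/w4.png

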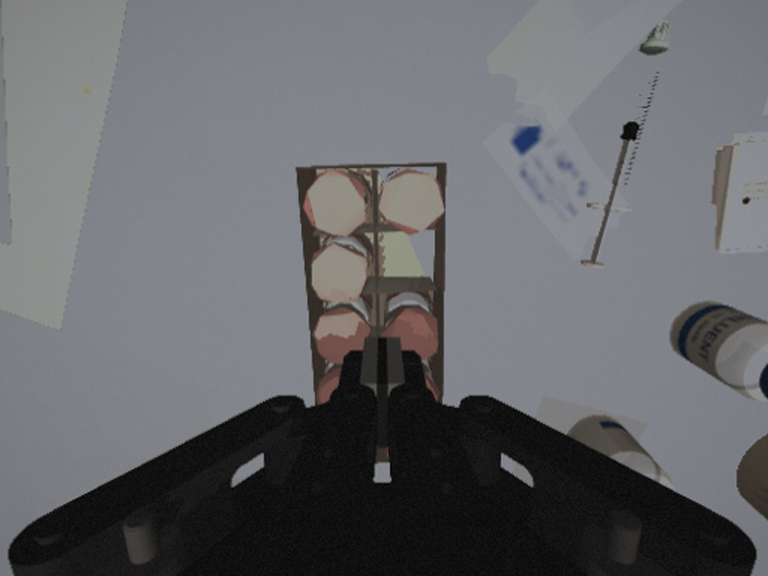

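```bash
python3 - <<'E'
from h import *
np.set_printoptions(precision=4,suppress=True)
w=cal('wrist');p=env.state()['position'];print(w[3],w[2]-p)
for dz in(0,.02,.03,.04,.06):print(dz,w2px(w,p+[0,0,dz])*1.5)
y=np.array([-np.sin(.325),np.cos(.325),0]);x=np.array([y[1],-y[0],0])
C=np.array([.5415,.318,0])
for z in(0,.04,.06): print(z,w2px(w,[C+a*.0285*x+b*.0665*y+[0,0,z] for a,b in((1,1),(-1,1))])*1.5)
c=cv2.imread('pics/w4.png')
E
```

```text
[[ 0.9476  0.3064  0.0903]
 [ 0.3194 -0.9087 -0.2686]
 [-0.0003  0.2834 -0.959 ]] [-0.0227  0.0684  0.1798]
0 [[381.0545 323.0299]]
0.02 [[380.9811 340.5088]]
0.03 [[380.938 350.782]]
0.04 [[380.8896 362.3322]]
0.06 [[380.772  390.3528]]
0 [[435.9792 170.3019]
 [314.5783 170.2826]]
0.04 [[449.6356 171.6986]
 [297.6795 171.6726]]
0.06 [[459.4133 172.6978]
 [285.5798 172.6666]]
```

All three cameras agree that the shut fingertips are about 30 mm higher than the reported TCP. In the wrist view the tip is at (382,342), where zero offset would put it at row 323. The carton itself projects where I measured it. I'll open fully, then descend about 30 mm while watching the force.

```bash
python3 -m crank '[[1,0,0,0,0,0,0],[1,0,0,0,0,0,0],[1,0,-0.002,0,0,0,0],[1,0,0,0.008,0,0,0],[1,0,0,0.008,0,0,0],[1,0,0,0.008,0,0,0],[1,0,0,0.004,0,0,0],[1,0,0,0,0,0,0]]' 40
python3 -m crank '[[0,0,0,0,0,0,0],[0,0,0,0,0,0,0],[0,0,0,0,0,0,0],[0,0,0,0,0,0,0],[0,0,0,0,0,0,0],[0,0,0,0,0,0,0]]' 40
```

```text
clock: 4.07
position: [0.5422, 0.3147, -0.0113]
eef_rot: [0.583, 0.812, -0.001, -0.0]
wrist_force: [0.3, -0.2, 0.3]
gripper_width: 0.0851
gripper_force: 0.0
clock: 4.57
position: [0.5435, 0.3156, -0.0091]
eef_rot: [0.583, 0.812, 0.0, 0.0]
wrist_force: [0.3, -0.1, 2.9]
gripper_width: 0.0564
gripper_force: 43.5
```

The grip holds at 56.4 mm opening. I'll lift, and make one enlarged composite of the carrier from the start pictures.

```bash
python3 -m crank '[[0,0,0,-0.01,0,0,0],[0,0,0,-0.02,0,0,0],[0,0,0,-0.03,0,0,0],[0,0,0,-0.03,0,0,0],[0,0,0,-0.03,0,0,0],[0,0,0,0,0,0,0]]' 40
python3 - <<'E'
from h import *
a=cv2.imread('pics/wrist0.png')[185:325,155:265];b=cv2.imread('pics/scene0.png')[225:330,240:360]
o=np.zeros((560,800,3),np.uint8)
o[:,:440]=cv2.resize(a,(440,560),interpolation=cv2.INTER_CUBIC)
o[:315,440:]=cv2.resize(b,(360,315),interpolation=cv2.INTER_CUBIC)
o=np.clip(o.astype(float)*1.6,0,255).astype(np.uint8)
cv2.imwrite('pics/comp.png',o)
E
```

```text
clock: 5.07
position: [0.546, 0.3174, 0.1172]
eef_rot: [0.583, 0.812, 0.004, 0.002]
wrist_force: [0.9, 1.0, -1.4]
gripper_width: 0.0569
gripper_force: 43.5
```

View pics/comp.png

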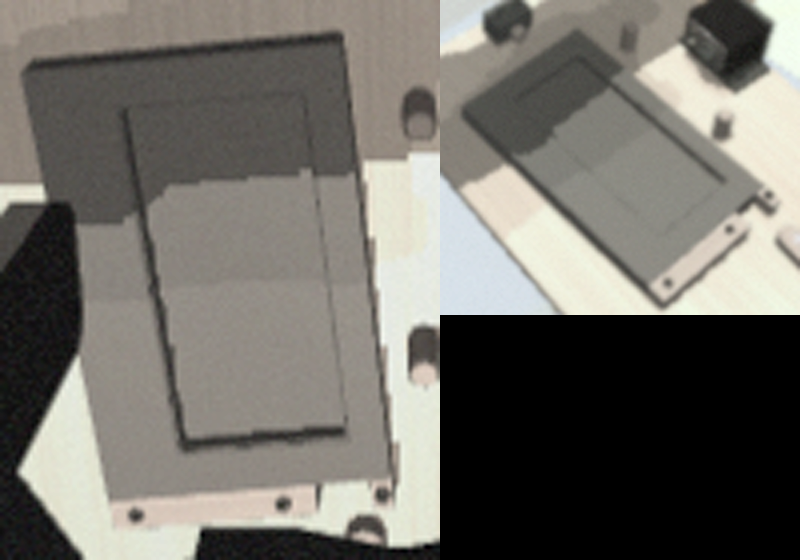

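The composite shows the carrier and pocket corners clearly in both views. In the wrist part the pocket rim is at (124,108), (303,93), (346,434) and (183,451), and the dowel tops at (420,126) and (424,372). I'll fit the carrier and station poses.

```bash
cat > fit.py <<'E'
from h import *
from scipy.optimize import least_squares
np.set_printoptions(precision=4,suppress=True)
c={'fx':270.7938,'fy':270.7938,'cx':254.408,'cy':189.8807}
W=(np.array([[270.7938,0,254.408],[0,270.7938,189.8807],[0,0,1]]),np.array([.00515719,0,0,0,0]),np.array([0.62500257,0.07212082,0.37351606]),R.from_quat([9.89689313e-01,-3.45665102e-04,-6.74857594e-04,1.43228796e-01]).as_matrix())
S=cal('scene')
wp=lambda a:np.array(a)/4+[155,185]
sp=lambda a:(np.array(a)-[440,0])/3+[240,225]
def fit(items,x0):
    def T(p,m):
        cs,sn=np.cos(p[2]),np.sin(p[2]);m=np.array(m,float)
        return np.c_[p[0]+cs*m[:,0]-sn*m[:,1],p[1]+sn*m[:,0]+cs*m[:,1],m[:,2]]
    f=lambda p:np.concatenate([(w2px(cc,T(p,m))-uv).ravel() for cc,m,uv in items])
    r=least_squares(f,x0,loss='soft_l1');return r.x,f(r.x).reshape(-1,2)
t=.024
cor=[(-.055,.095,t),(.055,.095,t),(.055,-.095,t),(-.055,-.095,t)]
px,py=.0315,.0695
poc=[(.008-px,.008+py,t),(.008+px,.008+py,t),(.008+px,.008-py,t),(.008-px,.008-py,t)]
iw=(W,cor+poc,wp([(28,74),(341,42),(394,503),(113,527),(124,108),(303,93),(346,434),(183,451)]))
is_=(S,cor+poc,sp([(463,108),(577,33),(777,194),(651,290),(513,98),(578,57),(726,180),(655,232)]))
if __name__=='__main__':
    for k in([iw],[is_],[iw,is_]):
        x,r=fit(k,[.56,-.13,.09]);print('carrier',x,'maxres',abs(r).max(),'pocket',x[:2]+R.from_euler('z',x[2]).as_matrix()[:2,:2]@[.008,.008]);print(r.T)
    m=[(.061,.048,.034),(.061,-.048,.034),(-.110,.130,.01),(.135,.130,.01)]
    a=(W,m,np.r_[wp([(420,126),(424,372)]),[(135,155),(313,151)]])
    b=(S,m[:2]+[(.036,-.165,.056)],np.r_[sp([(629,26),(724,113)]),[(575*.64,470*.64)]])
    for k in([a],[b],[a,b]):
        x,r=fit(k,[.57,-.11,.03]);print('station',x);print(r.T)
E
python3 fit.py
```

```text
carrier [ 0.56   -0.1384  0.0913] maxres 1.3596787236102728 pocket [ 0.5672 -0.1297]
[[-1.3597  0.5802  0.3276  0.4006 -0.409   0.2118  0.1123 -0.2664]
 [-1.1943 -0.2413  0.857   0.2428  0.2731  0.0886  0.5632 -0.4605]]
carrier [ 0.5568 -0.1388  0.0838] maxres 3.6677793711629647 pocket [ 0.5641 -0.1302]
[[-1.1965 -0.0956  0.5201  3.0292 -0.647  -0.0766 -0.6903  0.5762]
 [-1.3457 -2.2643  2.014   3.6678 -0.5038 -1.8981 -0.2011  0.679 ]]
carrier [ 0.5594 -0.1383  0.0917] maxres 4.378352955498201 pocket [ 0.5666 -0.1296]
[[-1.8313  0.1059 -0.0395  0.0352 -0.8706 -0.2511 -0.2715 -0.6493 -0.4457
   0.303   1.3525  4.3784  0.0539  0.4149  0.1367  1.68  ]
 [-1.2372 -0.3141  0.7977  0.2068  0.2228  0.0215  0.5053 -0.5044 -1.7576
  -2.8641  0.8219  2.6441 -1.02   -2.5192 -1.2488 -0.2716]]
station [ 0.5721 -0.1142  0.0197]
[[ 0.1342  0.1076 -2.9363  1.0135]
 [-0.4087 -0.0459  0.1402  0.461 ]]
station [ 0.5702 -0.1108 -0.0113]
[[ 0.0313 -1.3325  1.0062]
 [-1.5715 -0.5661  3.8778]]
station [ 0.5716 -0.1139  0.0185]
[[-0.1959 -0.2812 -3.2408  0.7656  0.4271  0.1383  4.2414]
 [-0.5874 -0.1996 -0.2072  0.3353 -1.2004 -0.8083  2.8594]]
```

```bash
python3 -m crank '[[0,0,0,0,0,0,0.1],[0,0,0,0,0,0,0.1],[0,-0.012,0,0,0,0,0.034],[0,-0.025,-0.002,0,0,0,0],[0,-0.034,-0.002,0,0,0,0],[0,-0.036,-0.002,0,0,0,0],[0,-0.036,-0.002,0,0,0,0],[0,-0.036,-0.002,0,0,0,0],[0,-0.036,-0.002,0,0,0,0],[0,-0.036,-0.002,0,0,0,0],[0,-0.036,-0.002,0,0,0,0],[0,-0.036,-0.002,0,0,0,0],[0,-0.036,-0.002,0,0,0,0],[0,-0.036,-0.002,0,0,0,0],[0,-0.03,0,0,0,0,0],[0,-0.02,0,0,0,0,0],[0,-0.006,0,0,0,0,0],[0,0,0,0,0,0,0],[0,0,0,0,0,0,0]]' 40
```

```text
clock: 6.65
position: [0.5624, -0.1355, 0.1102]
eef_rot: [0.674, 0.739, -0.0, -0.0]
wrist_force: [-0.9, -0.0, -2.2]
gripper_width: 0.0566
gripper_force: 43.4
```

```bash
python3 -m crank '[[0,0.001,0.005,0,0,0,0],[0,0,0,0.025,0,0,0],[0,0,0,0.03,0,0,0],[0,0,0,0.02,0,0,0],[0,0,0,0.01,0,0,0],[0,0,0,0.003,0,0,0],[0,0,0,0,0,0,0],[0,0,0,0,0,0,0]]' 40
python3 - <<'E'
from h import *
import json
c=optics.calibration('wrist');json.dump({k:(v.tolist() if hasattr(v,'tolist') else v) for k,v in c.items()},open('w6.json','w'))
im=cv2.cvtColor(optics.snapshot('wrist'),cv2.COLOR_RGB2BGR);cv2.imwrite('pics/w6full.png',im)
s=cv2.cvtColor(optics.snapshot('scene'),cv2.COLOR_RGB2BGR);cv2.imwrite('pics/s6full.png',s)
print(env.state()['position'])
C=cal('wrist');print(w2px(C,[[.5665,-.1297,.024],[.5665,-.05,.024],[.50,-.05,.024],[.62,-.03,.024]]))
o=np.zeros((600,800,3),np.uint8)
o[:300]=cv2.resize(im[60:210,55:455],(800,300),interpolation=cv2.INTER_CUBIC)
o[300:,:400]=cv2.resize(s[225:325,235:368],(400,300),interpolation=cv2.INTER_CUBIC)
d=cv2.cvtColor(optics.snapshot('side'),cv2.COLOR_RGB2BGR)
o[300:,400:]=cv2.resize(d[115:205,200:320],(400,300),interpolation=cv2.INTER_CUBIC)
cv2.imwrite('pics/c6.png',np.clip(o*1.5,0,255).astype(np.uint8))
E
```

```text
clock: 7.32
position: [0.569, -0.1339, 0.0235]
eef_rot: [0.674, 0.739, 0.001, 0.001]
wrist_force: [-0.1, -0.3, -2.7]
gripper_width: 0.0567
gripper_force: 43.4
[ 0.56910838 -0.13423033  0.02382525]
[[250.95372925 209.27082242]
 [262.16778144  89.72710379]
 [154.69484766  79.1336239 ]
 [353.12804161  63.29455879]]
```

View pics/c6.png

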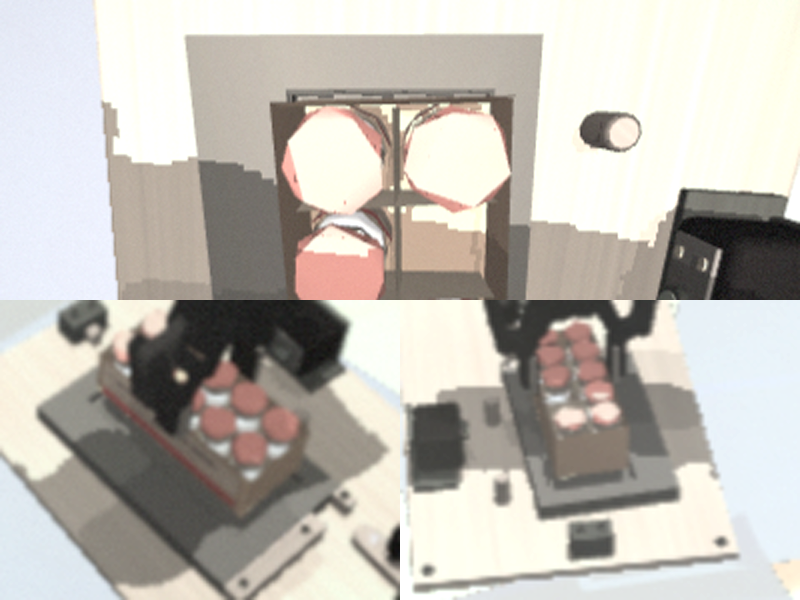

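The carton hangs over the pocket. In the wrist part its end corners are (272,103) and (514,97), the pocket's end rim runs (288,90) to (494,90), and the carrier's left corners are (187,37) and (543,35). I'll work out the correction.

```bash
python3 - <<'E'
from h import *
np.set_printoptions(precision=4,suppress=True)
C=cal('wrist');p=env.state()['position'];q=env.state()['eef_rot'];M=R.from_quat(q).as_matrix()
f=lambda a,z:(px2w(C,np.array(a,float)/2+[55,60],z)-p)@M   # in tool axes rel. TCP
for n,a,z in(('carton',[(272,103),(514,97)],p[2]+.009+.04),('rim',[(288,90),(494,90)],.024),('carrier',[(187,37),(543,35)],.024)):
    t=f(a,z);d=t[1]-t[0];print(n,t[:,:2],'w',np.linalg.norm(d[:2]),'tilt',np.arctan2(d[0],d[1]))
E
```

```text
carton [[ 0.0714 -0.0291]
 [ 0.0727  0.0269]] w 0.056023716778764304 tilt 0.023048464725024927
rim [[ 0.0751 -0.0347]
 [ 0.075   0.0304]] w 0.06511957141319434 tilt -0.000654362286992908
carrier [[ 0.0906 -0.0648]
 [ 0.0911  0.0446]] w 0.10949045604920789 tilt 0.004961519621280461
```

```bash
python3 -m crank '[[0,-0.001,-0.002,0,0,0,0.014],[0,0,0,0.004,0,0,0],[0,0,0,0.004,0,0,0],[0,0,0,0.003,0,0,0],[0,0,0,0.002,0,0,0],[0,0,0,0,0,0,0],[0,0,0,0,0,0,0]]' 40
```

```text
clock: 8.05
position: [0.5659, -0.1354, 0.0091]
eef_rot: [0.679, 0.734, -0.0, -0.0]
wrist_force: [-0.6, 1.0, -3.0]
gripper_width: 0.0566
gripper_force: 43.4
```

```bash
python3 -m crank '[[0,0,0,0.002,0,0,0],[0,0,0,0.001,0,0,0],[0,0,0,0.001,0,0,0],[0,0,0,0,0,0,0],[0,0,0,0,0,0,0]]' 40
```

```text
clock: 8.47
position: [0.567, -0.1356, 0.0068]
eef_rot: [0.679, 0.734, 0.001, 0.001]
wrist_force: [-1.6, 0.4, 11.2]
gripper_width: 0.0568
gripper_force: 44.8
```

The carton is seated: it hung free down to z 0.009, and the floor took 11 N at 0.0068. While it is gripped I'll ease off the load and drag the carrier most of the way, turning it square.

```bash
python3 -m crank '[[0,0,0,-0.0015,0,0,0],[0,0.003,0.001,0,0,0,0.01],[0,0.003,0.002,0,0,0,0.01],[0,0.003,0.002,0,0,0,0.01],[0,0.004,0.002,0,0,0,0.01],[0,0.004,0.002,0,0,0,0.01],[0,0.003,0.002,0,0,0,0.01],[0,0,0,0,0,0,0],[0,0,0,0,0,0,0]]' 40; python3 - <<'E'
from h import *
d=optics.snapshot('side');cv2.imwrite('pics/side7.png',cv2.cvtColor(d,cv2.COLOR_RGB2BGR))
E
```

```text
clock: 9.22
position: [0.5763, -0.1142, 0.0069]
eef_rot: [0.7, 0.714, 0.0, -0.0]
wrist_force: [0.1, 0.9, 0.6]
gripper_width: 0.0564
gripper_force: 43.7
```

```bash
python3 -m crank '[[0,0,0.001,0,0,0,0],[0,0,0.001,0,0,0,0],[0,0,0.001,0,0,0,0],[0,0,0.001,0,0,0,0],[0,0,0,0,0,0,0]]' 40;python3 -m crank '[[0,0.001,0,0,0,0,0],[0,0.001,0,0,0,0,0],[0,0.001,0,0,0,0,0],[0,0.001,0,0,0,0,0],[0,0,0,0,0,0,0]]' 40
```

```text
clock: 9.68
position: [0.5801, -0.1151, 0.0069]
eef_rot: [0.701, 0.713, -0.0, 0.0]
wrist_force: [-0.7, -0.8, 0.3]
gripper_width: 0.0567
gripper_force: 43.7
clock: 10.1
position: [0.5799, -0.1105, 0.0069]
eef_rot: [0.701, 0.714, 0.0, -0.0]
wrist_force: [-0.1, -0.6, -0.1]
gripper_width: 0.0563
gripper_force: 43.6
```

```bash
python3 -m crank '[[0,0,0.001,0,0,0,0],[0,0,0.001,0,0,0,0],[0,0,0.001,0,0,0,0],[0,0,0,0,0,0,0],[0,0,0,0,0,0,0]]' 40;python3 -m crank '[[0,0.001,0,0,0,0,0],[0,0.001,0,0,0,0,0],[0,0.001,0,0,0,0,0],[0,0,0,0,0,0,0],[0,0,0,0,0,0,0]]' 40
```

```text
clock: 10.52
position: [0.5816, -0.1106, 0.0069]
eef_rot: [0.701, 0.713, -0.001, -0.001]
wrist_force: [-5.8, 1.5, 6.6]
gripper_width: 0.0567
gripper_force: 44.2
clock: 10.93
position: [0.5816, -0.1096, 0.0069]
eef_rot: [0.701, 0.713, -0.001, -0.0]
wrist_force: [-4.4, -4.8, 5.3]
gripper_width: 0.0571
gripper_force: 44.1
```

```bash
python3 -m crank '[[0,0,0.002,0,0,0,0],[0,0.002,0,0,0,0,0],[0,0,0,0,0,0,0],[0,0,0,0,0,0,0],[0,0,0,0,0,0,0],[0,0,0,0,0,0,0]]' 40
```

```text
clock: 11.43
position: [0.5818, -0.1096, 0.007]
eef_rot: [0.702, 0.712, -0.003, -0.001]
wrist_force: [-10.7, -8.5, 10.0]
gripper_width: 0.0567
gripper_force: 44.7
```

The carrier is against hard stops in both directions: it took more force with no further motion. I'll unload, lift the carton 1–2 mm off the pocket floor, recentre it, lower it and release.

```bash
python3 -m crank '[[0,-0.0045,-0.0035,0,0,0,0],[0,0,0,-0.001,0,0,0],[0,0,0,-0.002,0,0,0],[0,-0.001,-0.001,0,0,0,0],[0,-0.001,-0.0015,0,0,0,0],[0,0,0,0,0,0,0],[0,0,0,0.002,0,0,0],[0,0,0,0,0,0,0]]' 40;python3 -m crank '[[0.5,0,0,0,0,0,0],[1,0,0,0,0,0,0],[1,0,0,0,0,0,0],[1,0,0,0,0,0,0],[1,0,0,0,0,0,0],[1,0,0,-0.01,0,0,0],[1,0,0,-0.03,0,0,0],[1,0,0,-0.03,0,0,0],[1,0,0,-0.03,0,0,0],[1,0,0,0,0,0,0]]' 40
python3 - <<'E'
from h import *
for n in('side','scene','wrist'):
    d=optics.snapshot(n);cv2.imwrite(f'pics/{n}8.png',cv2.cvtColor(d,cv2.COLOR_RGB2BGR))
print(env.state()['position'])
E
```

```text
clock: 12.1
position: [0.5789, -0.1121, 0.0075]
eef_rot: [0.701, 0.714, -0.0, -0.0]
wrist_force: [-0.5, 0.1, -2.8]
gripper_width: 0.057
gripper_force: 43.4
clock: 12.93
position: [0.5828, -0.113, 0.1147]
eef_rot: [0.701, 0.713, 0.003, 0.004]
wrist_force: [1.2, 0.4, -0.4]
gripper_width: 0.0854
gripper_force: 0.0
[ 0.57905657 -0.11233579  0.10861719]
```

Released. That was my last allowed picture, so from here I go by force. I'll close the fingers and press the carrier's near long edge, between the dowels, to confirm it is home in x.

```bash
python3 -m crank '[[0,0,-0.03,0,0,0,0],[0,0,-0.035,0,0,0,0],[0,0.001,-0.03,0,0,0,0],[0,0,0,0.03,0,0,0],[0,0,0,0.03,0,0,0],[0,0,0,0.025,0,0,0],[0,0,0,0.02,0,0,0],[0,0,0,0.01,0,0,0],[0,0,0,0.005,0,0,0],[0,0,0,0,0,0,0],[0,0,0,0,0,0,0]]' 40
```

```text
clock: 14.0
position: [0.4842, -0.1131, -0.0117]
eef_rot: [0.701, 0.713, 0.0, 0.0]
wrist_force: [-0.2, 0.3, 0.5]
gripper_width: 0.0001
gripper_force: 0.0
```

```bash
python3 -m crank '[[0,0,0.005,0,0,0,0],[0,0,0.004,0,0,0,0],[0,0,0.003,0,0,0,0],[0,0,0,0,0,0,0]]' 40; python3 -m crank '[[0,0,0.003,0,0,0,0],[0,0,0.002,0,0,0,0],[0,0,0,0,0,0,0],[0,0,0,0,0,0,0]]' 40; python3 -m crank '[[0,0,0.002,0,0,0,0],[0,0,0.002,0,0,0,0],[0,0,0,0,0,0,0],[0,0,0,0,0,0,0]]' 40
```

```text
clock: 14.33
position: [0.4976, -0.1128, -0.0114]
eef_rot: [0.701, 0.714, 0.001, 0.001]
wrist_force: [-0.0, -0.1, -1.1]
gripper_width: -0.0003
gripper_force: 0.0
clock: 14.67
position: [0.501, -0.1128, -0.0121]
eef_rot: [0.701, 0.713, -0.0, -0.0]
wrist_force: [-0.2, -0.2, 0.4]
gripper_width: -0.0001
gripper_force: 0.0
clock: 15.0
position: [0.505, -0.1127, -0.0121]
eef_rot: [0.701, 0.713, 0.0, 0.0]
wrist_force: [-0.6, 0.5, 0.6]
gripper_width: -0.0001
gripper_force: 0.0
```

```bash
python3 -m crank '[[0,0,0.002,0,0,0,0],[0,0,0.002,0,0,0,0],[0,0,0,0,0,0,0],[0,0,0,0,0,0,0]]' 40; python3 -m crank '[[0,0,0.002,0,0,0,0],[0,0,0.001,0,0,0,0],[0,0,0,0,0,0,0],[0,0,0,0,0,0,0]]' 40
```

```text
clock: 15.33
position: [0.5091, -0.1126, -0.0121]
eef_rot: [0.701, 0.713, 0.0, 0.0]
wrist_force: [0.7, -0.6, -0.5]
gripper_width: 0.0
gripper_force: 0.0
clock: 15.67
position: [0.512, -0.1126, -0.0121]
eef_rot: [0.701, 0.713, 0.0, 0.0]
wrist_force: [0.2, 0.4, -0.1]
gripper_width: -0.0002
gripper_force: 0.0
```

No contact yet, so the tips may be too high. I'll back off and touch the base plate (10 mm) to find the true tip height.

```bash
python3 -m crank '[[0,0,-0.012,0,0,0,0],[0,0,-0.013,0,0,0,0],[0,0,0,0.002,0,0,0],[0,0,0,0.002,0,0,0],[0,0,0,0,0,0,0],[0,0,0,0,0,0,0]]' 40; python3 -m crank '[[0,0,0,0.002,0,0,0],[0,0,0,0.001,0,0,0],[0,0,0,0,0,0,0],[0,0,0,0,0,0,0]]' 40;  python3 -m crank '[[0,0,0,0.002,0,0,0],[0,0,0,0,0,0,0],[0,0,0,0,0,0,0]]' 40; python3 -m crank '[[0,0,0,0.002,0,0,0],[0,0,0,0,0,0,0],[0,0,0,0,0,0,0]]' 40
```

```text
clock: 16.17
position: [0.4878, -0.1129, -0.0162]
eef_rot: [0.701, 0.713, 0.0, 0.0]
wrist_force: [0.2, -0.2, -0.8]
gripper_width: -0.0002
gripper_force: 0.0
clock: 16.5
position: [0.487, -0.113, -0.0192]
eef_rot: [0.701, 0.713, -0.0, -0.0]
wrist_force: [0.8, -0.6, 0.7]
gripper_width: 0.0001
gripper_force: 0.0
clock: 16.75
position: [0.4868, -0.113, -0.0212]
eef_rot: [0.701, 0.713, -0.0, -0.0]
wrist_force: [-0.2, -0.2, 0.9]
gripper_width: -0.0002
gripper_force: 0.0
clock: 17.0
position: [0.4868, -0.113, -0.0232]
eef_rot: [0.701, 0.713, -0.0, -0.0]
wrist_force: [0.4, -0.2, 0.2]
gripper_width: 0.0001
gripper_force: 0.0
```

```bash
for i in 1; do python3 -m crank '[[0,0,0,0.002,0,0,0],[0,0,0,0.002,0,0,0],[0,0,0,0,0,0,0]]' 40; done; python3 -m crank '[[0,0,0,0.002,0,0,0],[0,0,0,0,0,0,0],[0,0,0,0,0,0,0]]' 40; python3 -m crank '[[0,0,0,0.002,0,0,0],[0,0,0,0,0,0,0],[0,0,0,0,0,0,0]]' 40
```

```text
clock: 17.25
position: [0.4871, -0.1131, -0.0268]
eef_rot: [0.701, 0.713, 0.0, 0.0]
wrist_force: [-0.9, 0.5, 6.6]
gripper_width: -0.0001
gripper_force: 3.5
clock: 17.5
position: [0.4872, -0.1131, -0.027]
eef_rot: [0.701, 0.713, 0.0, 0.0]
wrist_force: [-9.3, 2.4, 38.0]
gripper_width: 0.0001
gripper_force: 19.4
clock: 17.75
position: [0.4874, -0.1131, -0.0271]
eef_rot: [0.701, 0.713, 0.001, 0.001]
wrist_force: [-18.0, 4.0, 69.1]
gripper_width: 0.0002
gripper_force: 35.2
```

The plate is at reported z −0.0267, so true height is reported plus 0.037. I'll raise to a tip height of 14 mm and press the edge.

```bash
python3 -m crank '[[0,0,0,-0.004,0,0,0],[0,0,0,-0.004,0,0,0],[0,0,0.006,0,0,0,0],[0,0,0.006,0,0,0,0],[0,0,0,0,0,0,0]]' 40; python3 -m crank '[[0,0,0.003,0,0,0,0],[0,0,0.002,0,0,0,0],[0,0,0,0,0,0,0],[0,0,0,0,0,0,0]]' 40;  python3 -m crank '[[0,0,0.002,0,0,0,0],[0,0,0.002,0,0,0,0],[0,0,0,0,0,0,0],[0,0,0,0,0,0,0]]' 40
```

```text
clock: 18.17
position: [0.5008, -0.1126, -0.0233]
eef_rot: [0.701, 0.714, 0.0, 0.0]
wrist_force: [0.3, 0.5, 0.4]
gripper_width: -0.0001
gripper_force: 0.0
clock: 18.5
position: [0.5032, -0.1126, -0.0235]
eef_rot: [0.701, 0.713, -0.0, -0.001]
wrist_force: [-1.6, 0.6, -0.5]
gripper_width: -0.0002
gripper_force: 0.8
clock: 18.83
position: [0.5036, -0.1126, -0.0238]
eef_rot: [0.701, 0.713, -0.002, -0.003]
wrist_force: [-11.1, 0.3, 8.6]
gripper_width: 0.0001
gripper_force: 6.9
```

```bash
python3 -m crank '[[0,0,-0.006,0,0,0,0],[0,0,-0.01,0,0,0,0],[0,0,0,-0.03,0,0,0],[0,0,0,-0.03,0,0,0],[0,0,0,-0.02,0,0,0],[0,-0.032,0.018,0,0,0,0],[0,-0.032,0.018,0,0,0,0],[0,-0.032,0.018,0,0,0,0],[0,-0.032,0.018,0,0,0,0],[0,0,0,0,0,0,0],[0,0,0,0,0,0,0]]' 40
```

```text
clock: 19.75
position: [0.5665, -0.2424, 0.0567]
eef_rot: [0.702, 0.712, -0.0, 0.001]
wrist_force: [-0.7, 0.0, -0.6]
gripper_width: 0.0
gripper_force: 0.0
```

```bash
python3 -m crank '[[0,0,0,0.03,0,0,0],[0,0,0,0.03,0,0,0],[0,0,0,0.015,0,0,0],[0,0,0,0.005,0,0,0],[0,0.006,0,0,0,0,0],[0,0.005,0,0,0,0,0],[0,0.004,0,0,0,0,0],[0,0,0,0,0,0,0],[0,0,0,0,0,0,0]]' 40; python3 -m crank '[[0,0.002,0,0,0,0,0],[0,0.002,0,0,0,0,0],[0,0,0,0,0,0,0],[0,0,0,0,0,0,0]]' 40;  python3 -m crank '[[0,0.002,0,0,0,0,0],[0,0.002,0,0,0,0,0],[0,0,0,0,0,0,0],[0,0,0,0,0,0,0]]' 40
```

```text
clock: 20.5
position: [0.5668, -0.2242, -0.0219]
eef_rot: [0.7, 0.714, 0.001, 0.001]
wrist_force: [-0.2, -0.2, 0.5]
gripper_width: -0.0001
gripper_force: 0.0
clock: 20.83
position: [0.5659, -0.2209, -0.0229]
eef_rot: [0.701, 0.713, -0.0, 0.0]
wrist_force: [0.5, -1.6, 0.7]
gripper_width: -0.0002
gripper_force: 0.5
clock: 21.17
position: [0.5655, -0.2209, -0.0229]
eef_rot: [0.702, 0.712, -0.001, 0.002]
wrist_force: [-0.7, -11.1, -1.0]
gripper_width: -0.0002
gripper_force: 5.4
```

Home in y as well: a hard stop at once, where expected. A final press on the near edge, toward the right dowel, makes sure it is square after the end push.

```bash
python3 -m crank '[[0,-0.006,0,0,0,0,0],[0,-0.005,0,0,0,0,0],[0,0,0,-0.03,0,0,0],[0,0,0,-0.03,0,0,0],[0,0,0,-0.02,0,0,0],[0,0.025,-0.026,0,0,0,0],[0,0.025,-0.026,0,0,0,0],[0,0.025,-0.026,0,0,0,0],[0,0,0,0,0,0,0],[0,0,0,0.03,0,0,0],[0,0,0,0.03,0,0,0],[0,0,0,0.015,0,0,0],[0,0,0,0.005,0,0,0],[0,0,0,0,0,0,0],[0,0,0,0,0,0,0]]' 40; python3 -m crank '[[0,0,0.004,0,0,0,0],[0,0,0.004,0,0,0,0],[0,0,0.004,0,0,0,0],[0,0,0,0,0,0,0],[0,0,0,0,0,0,0]]' 40; python3 -m crank '[[0,0,0.004,0,0,0,0],[0,0,0.003,0,0,0,0],[0,0,0,0,0,0,0],[0,0,0,0,0,0,0]]' 40
```

```text
clock: 22.42
position: [0.4871, -0.1541, -0.0227]
eef_rot: [0.701, 0.713, 0.0, 0.0]
wrist_force: [0.1, -1.3, 0.3]
gripper_width: 0.0001
gripper_force: 0.0
clock: 22.83
position: [0.4994, -0.1538, -0.0227]
eef_rot: [0.701, 0.713, 0.0, 0.0]
wrist_force: [-0.2, 0.4, -0.4]
gripper_width: -0.0003
gripper_force: 0.0
clock: 23.17
position: [0.5045, -0.1538, -0.0233]
eef_rot: [0.701, 0.713, -0.001, -0.001]
wrist_force: [-4.7, -1.1, 3.2]
gripper_width: 0.0
gripper_force: 2.8
```

```bash
python3 -m crank '[[0,0,0.002,0,0,0,0],[0,0,0,0,0,0,0],[0,0,-0.008,0,0,0,0],[0,0,-0.01,0,0,0,0],[0,0,0,-0.03,0,0,0],[0,0,0,-0.03,0,0,0],[0,0,0,-0.03,0,0,0],[0,-0.033,0.023,0,0,0,0],[0,-0.033,0.023,0,0,0,0],[0,-0.033,0.023,0,0,0,0],[0,-0.033,0.023,0,0,0,0],[0,-0.033,0.023,0,0,0,0],[0,0,0,0,0,0,0],[0,0,0,0,0,0,0]]' 40
```

```text
clock: 24.33
position: [0.6077, -0.3195, 0.0661]
eef_rot: [0.702, 0.712, -0.0, 0.001]
wrist_force: [0.5, 0.7, 0.2]
gripper_width: -0.0001
gripper_force: 0.0
```

Down beside the knob, then push it +y by about 52 mm after contact.

```bash
python3 -m crank '[[0,0,0.002,0.025,0,0,0],[0,0,0,0.025,0,0,0],[0,0,0,0.015,0,0,0],[0,0,0,0,0,0,0],[0,0,0,0,0,0,0]]' 40; python3 -m crank '[[0,0.006,0,0,0,0,0],[0,0.006,0,0,0,0,0],[0,0.006,0,0,0,0,0],[0,0.005,0,0,0,0,0],[0,0.005,0,0,0,0,0],[0,0.005,0,0,0,0,0],[0,0,0,0,0,0,0]]' 40; python3 -m crank '[[0,0.005,0,0,0,0,0],[0,0.005,0,0,0,0,0],[0,0.005,0,0,0,0,0],[0,0.003,0,0,0,0,0],[0,0.002,0,0,0,0,0],[0,0,0,0,0,0,0]]' 40
```

```text
clock: 24.75
position: [0.6087, -0.3154, 0.0015]
eef_rot: [0.7, 0.714, -0.0, -0.001]
wrist_force: [0.6, -0.2, 0.6]
gripper_width: -0.0003
gripper_force: 0.0
clock: 25.33
position: [0.6095, -0.2824, 0.0023]
eef_rot: [0.7, 0.714, 0.0, 0.0]
wrist_force: [-0.2, -0.0, -0.2]
gripper_width: -0.0
gripper_force: 0.0
clock: 25.83
position: [0.6086, -0.263, 0.0018]
eef_rot: [0.7, 0.714, 0.0, -0.0]
wrist_force: [0.6, 0.9, 0.5]
gripper_width: 0.0001
gripper_force: 0.0
```

```bash
python3 -m crank '[[0,0.004,0,0,0,0,0],[0,0.004,0,0,0,0,0],[0,0.003,0,0,0,0,0],[0,0,0,0,0,0,0],[0,0,0,0,0,0,0]]' 40; python3 -m crank '[[0,0.002,0,0,0,0,0],[0,0.002,0,0,0,0,0],[0,0,0,0,0,0,0],[0,0,0,0,0,0,0]]' 40; python3 -m crank '[[0,0.002,0,0,0,0,0],[0,0.002,0,0,0,0,0],[0,0,0,0,0,0,0],[0,0,0,0,0,0,0]]' 40
```

```text
clock: 26.25
position: [0.6085, -0.2522, 0.0018]
eef_rot: [0.701, 0.714, 0.0, -0.0]
wrist_force: [0.1, 0.2, 0.4]
gripper_width: -0.0
gripper_force: 0.0
clock: 26.58
position: [0.6084, -0.2486, 0.0019]
eef_rot: [0.701, 0.713, 0.0, -0.0]
wrist_force: [0.5, 0.2, -0.0]
gripper_width: 0.0002
gripper_force: 0.0
clock: 26.92
position: [0.6083, -0.2458, 0.002]
eef_rot: [0.701, 0.713, -0.0, 0.0]
wrist_force: [-0.8, -4.4, -1.2]
gripper_width: 0.0003
gripper_force: 2.1
```

```bash
python3 -m crank '[[0,0.002,0,0,0,0,0],[0,0.001,0,0,0,0,0],[0,0,0,0,0,0,0],[0,0,0,0,0,0,0]]' 40; python3 -m crank '[[0,-0.006,0,0,0,0,0],[0,-0.008,0,0,0,0,0],[0,-0.01,0,0,0,0,0],[0,0,0,-0.03,0,0,0],[0,0,0,-0.04,0,0,0],[0,0,0,-0.04,0,0,0],[0,-0.04,-0.02,-0.04,0,0,0],[0,-0.04,-0.02,-0.04,0,0,0],[0,-0.04,-0.02,0,0,0,0],[0,0,0,0,0,0,0],[0,0,0,0,0,0,0]]' 40
python3 - <<'E'
from h import *
np.set_printoptions(precision=4,suppress=True)
S=cal('scene');c,s=np.cos(.0175),np.sin(.0175);st=lambda x,y,z:[.571+c*x-s*y,-.115+s*x+c*y,z]
a=cv2.imread('pics/scene0.png',0).astype(int)
im=cv2.cvtColor(optics.snapshot('scene'),cv2.COLOR_RGB2BGR);cv2.imwrite('pics/scene9.png',im);b=cv2.cvtColor(im,cv2.COLOR_BGR2GRAY).astype(int)
for y in(-.165,-.150,-.139,-.126,-.113):
    u,v=w2px(S,st(.036,y,.046))[0].round().astype(int);print(y,(u,v),'before',a[v-1:v+2,u-1:u+2].mean().round(),'now',b[v-1:v+2,u-1:u+2].mean().round())
E
```

```text
clock: 27.25
position: [0.6083, -0.2457, 0.0021]
eef_rot: [0.702, 0.713, -0.001, 0.002]
wrist_force: [0.9, -10.8, -3.3]
gripper_width: 0.0
gripper_force: 5.5
clock: 28.17
position: [0.5617, -0.3636, 0.168]
eef_rot: [0.703, 0.711, -0.001, 0.001]
wrist_force: [1.1, 1.4, -0.9]
gripper_width: 0.0
gripper_force: 0.0
-0.165 (np.int64(371), np.int64(307)) before 46.0 now 136.0
-0.15 (np.int64(365), np.int64(301)) before 105.0 now 135.0
-0.139 (np.int64(361), np.int64(297)) before 145.0 now 135.0
-0.126 (np.int64(356), np.int64(292)) before 146.0 now 134.0
-0.113 (np.int64(351), np.int64(288)) before 131.0 now 17.0
```

The scene picture values confirm the knob moved from y = −0.165 to −0.113, so the bolt is fully in. The arm is clear, so I'm handing in.

```bash
python3 -c "
from cell import order
print(order.hand_in())"
```

```text
the job is handed in; nothing more can be done
None
```

I handed the job in at about 28 s with the carton in the carrier's pocket, the carrier pressed against both dowels and the end stop, and the bolt pushed fully in; the hand-in call returned no verdict, and I did not check the three bottles again at the end.

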